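Knock the stuck nozzle out of the depositor's die head

ROBOT

A 6-joint arm with a two-finger parallel gripper is mounted at the origin on the work surface. World frame = base frame: x ahead of the robot, y to its left, z up, the work surface at z = 0. Lengths are in m, angles in rad, forces in N, time in s.
With the tool pointing down it reaches from about 0.4 to 0.825 m from the base axis. Payload 7 kg.
Tool frame: the origin (TCP) lies at the very end of the fingers, on their centre line; the grasp point (between the pads) lies 19 mm behind it; z points along the fingers, y is the line along which they close (so a half turn about z gives the same grasp; the last joint's range is limited). The gripper opens to 88 mm and grips with 3 to 60 N. Pads are 19 mm wide; open, the fingers measure 130 mm over their backs; the gripper's body (78 mm by 193 mm) begins 47 mm behind the grasp point.
Start: joints at [-1.048, 0.359, 0.012, 0, -1.224, -0.288], TCP at [0.157, -0.656, 0.227] pointing down, gripper open.
Joint ranges: [-3.07, 3.07], [-1.43, 2.12], [-1.02, 1.25], [-3.03, 1.67], [-3.05, -0], [-3.03, 3.03]. Speed limits (rad/s): [2.39, 2.39, 3.01, 3.14, 3.14, 3.14].

INTERFACE

Orientations are given as [roll, pitch, yaw] about the fixed x, y, z axes, in that order (R = Rz(yaw) Ry(pitch) Rx(roll)).
In Python, from station import arm gives the robot as it stands. The module is installed in compiled form; this text tells all that it offers.
- The arm moves only by the shell command python3 -m crank 'ROWS' [FORCE]. ROWS is JSON, a list of rows, each an object of numbers: "dx", "dy", "dz": the shift along the world's x, y, z in m; "twist": the turn about the world's z in degrees; "grip": the opening, from -1 (shut) to 1 (fully open). A call has exactly 5 rows; each row is the pose to reach, as a shift and turn from the pose commanded when the call began; what a row does not reach only later rows make up. A row lasts 1/12 s, in which the tool goes at most 41.7 mm and 7.16 degrees, less where a joint would pass 70% of its speed; a pose out of reach is approached as far as the arm can. A call with a gripper value outside its range is refused whole. The fingers move at their own pace and stop on an object; FORCE is the grip in N (left out, the last holds). Time passes only in rows, so rows that repeat a pose let the fingers close, or fill a call up. It gives the time, the measured TCP pose, the force, the opening and the grip force at its end, in the units of the state.
- arm.get_state(): the state, without advancing time (a new reading comes with each control period).
- arm.grab_frame(name): name is "scene" or "top" or "wrist"; returns the picture (480x640x3 uint8, red, green, blue); there is no depth.
- arm.get_calibration(name): a dict with "fx", "fy", "cx", "cy" (pixels), "cam_to_world" (4x4, takes a point from camera to world coordinates); the wrist camera has in their place "tool_from_camera" (4x4, takes a point from camera to tool coordinates, whose origin is the TCP and whose axes are the flange's). Camera axes: x right, y down, z forward; pixel columns grow to the right and rows downward; lengths in m; the calibration is good to about 2 mm. A picture is of the moment at which its call begins: read the wrist's pose just before it. get_calibration takes no time and is no camera call.
- arm.job_done(): hands the job in; it is judged then, once.
The state is a dict: "t": time; "q": joint angles; "qd": joint speeds; "joint_efforts": joint torques, N m; "eef_pos": TCP position; "ee_rot": TCP orientation; "force": force on the tool from outside, world axes, zero at the start; "moment": the same for the moment, N m; "width": finger opening in m; "gripper_force": force on a finger pad.
Only numpy, scipy, OpenCV 4.12 (cv2) and the standard library are available. Lean on these libraries where they do the work, as an engineer would, in place of code of your own. Each camera call takes 0.05 s, during which the arm holds its last target. There are 200 camera calls.

TASK

A brass nozzle is stuck in the die head, which lies back upwards. Take the red-handled punch from its wooden stand and push the nozzle out from behind, without ramming, through an access hole in the head's steel cover, until it drops onto the floor of the bay; only some holes have metal of the nozzle behind them, so feel for one that does, and where the tip meets nothing within 3 cm below the cover's top, draw back rather than drive the punch deep into the nozzle. Then stand the punch back in its stand, and leave the other things on the bench alone.

Things in the scene. Friction and masses are not known exactly. Their poses are not given: they have to be found in the camera images.
- die_head: Die head, fixed. Aluminium block 88 mm square, underside 46 mm and top 86 mm above the bench, with a vertical bore 51.5 mm square. On top a steel cover 92 mm square, 10 mm thick, top 96 mm above the bench. Below it the same guide walls go on down to the bay floor, with a window 30 mm wide at +x and -x. Origin on the bench under the bore's axis, z up. Two sprung balls in the bore hold the nozzle.
- bay_floor (a point): Floor of the bay on the bore's axis: top of the steel base plate (120 x 110 mm), 6 mm above the bench, where the nozzle must land.
- access_hole1 (a point): Centre of the mouth of access hole 1, on top of the cover, 96 mm above the bench. The three holes are vertical, 14 mm in diameter, go right through the cover and lie 12 mm from the bore's axis, 120 degrees apart; hole 1 is on the head's +x side.
- access_hole2 (a point): Centre of the mouth of access hole 2 (as hole 1; at the head's -x, +y side).
- access_hole3 (a point): Centre of the mouth of access hole 3 (as hole 1; at the head's -x, -y side).
- nozzle_mid (a point): Centre, half-way up, of the stuck brass nozzle: square tube 50 x 50 mm, 34 mm high, walls 5 mm, 0.25 kg, z up. Stuck, this point is 63 to 64 mm above the bench; knocked out, 23 mm. It takes a steady push of roughly 8 to 18 N to start it past the sprung balls, less after that; it drops free when its top is about 50 mm above the bench.
- nozzle_back (a point): Centre of the nozzle's back (top), 17 mm above nozzle_mid. 1 mm under it lies a swivel plate: a 150 degree fan, radius 18 mm, at an angle that no pose tells, under one or two of the holes; pushing on it moves the nozzle. The tube is otherwise open but for a thin spoke: through other holes the punch meets nothing, or clips the plate's edge and may slip past or jam; then try another hole.
- punch_tip (a point): Lower end of the punch, on its axis; z points up to the handle. Steel shaft 10 mm in diameter, 70 mm long, end tapered (4 mm long, down to 6 mm); then a collar 44 mm in diameter, 6 mm thick (70 to 76 mm above the tip); then a red handle 24 x 24 mm square (76 to 120 mm above the tip). 0.18 kg. In its stand the tip is 10 mm above the bench.
- punch_grip (a point): Centre of the punch's red handle, 98 mm above its tip, on its axis. Its x and y axes are square to the handle's sides. The fingertips can press on the collar 22 mm below this point.
- stand_mouth (a point): Centre of the mouth of the punch stand, a fixed wooden block 70 x 70 x 80 mm on the bench, with a vertical hole 20 mm in diameter right through; the punch's collar rests on its top, 80 mm above the bench.
- spare_nozzle: A spare brass nozzle, same as the stuck one, standing on the bench; leave it alone. Origin at the centre of its underside.
- basket: Yellow proving basket, a bowl 190 mm across and 75 mm high; leave it alone. Origin at the centre of its underside.
- tumbler: Green glass tumbler, 76 mm across, 80 mm high; leave it alone. Origin at the centre of its underside.
- jar: Jar, 70 mm across, 100 mm high; leave it alone. Origin at the centre of its underside.
- brush: Pastry brush lying on the bench; leave it alone. Origin at its underside.
- scraper: Bench scraper lying on the bench, steel blade with a wooden handle 140 mm long; leave it alone. Origin under its handle.
- timer: White kitchen timer, 60 x 75 x 30 mm; leave it alone. Origin at the centre of its underside.
Things that resemble listed ones, but are neither listed nor needed, are in the scene too. Of the things that look like the part that bears stand_mouth, the largest one is meant. What is shaped like the part that bears punch_tip but green is not meant.

How it is judged:
On the way, in this order (a step that is already met when the one before it is completed fails the run):
1. the punch, inside the bore, presses on the nozzle from behind (contact force between punch and nozzle above 2 N and z of punch_tip in the frame of die_head below 0.088 m).
2. the nozzle is out of the bore, on the floor of the bay (z of nozzle_mid in the frame of die_head below 0.027 m and horizontal distance between nozzle_mid and die_head below 0.03 m), for 0.2 s.
At the end, for the whole second after the job is handed in: The nozzle rests on the bay floor (centre below 27 mm, within 30 mm of the bore's axis); the punch stands in its stand again, released, at rest, upright within 0.1 rad, collar down on the stand (tip below 14 mm and within 12 mm of the stand's axis) (all of step 2 and linear speed of each of nozzle, punch below 0.02 m/s and horizontal distance between punch_tip and stand_mouth below 0.012 m and height (world z) of punch_tip below 0.014 m and angle between punch_tip's own z axis and vertical below 0.1 rad); the robot touches nothing.
It fails at once if the punch is rammed: more than 40 N between the punch and the die head, or the punch and the nozzle (contact force between punch and die_head above 40 N or contact force between punch and nozzle above 40 N).
It fails at once if the punch is driven deep into the nozzle while the nozzle is still stuck (z of punch_tip in the frame of die_head below 0.06 m and horizontal distance between punch_tip and die_head below 0.03 m and z of nozzle_mid in the frame of die_head above 0.057 m).
It fails at once if a bystander is moved by more than 30 mm (distance of any of spare_nozzle, basket, tumbler, jar, brush, scraper, timer from where it was at the start of the episode above 0.03 m).
It also fails if it takes over 51 s, if anything falls off the work surface, if the arm or the gripper's body presses on something with over 40 N, if the wrist force passes 120 N, or if a joint passes its speed limit or range.

## Working session

There is one attempt and no reset: what is moved stays moved. The work goes in short steps, Python scripts to look and compute and a shell command to move; the robot and the scene stay as the last step left them, time stands still between calls to the robot, and variables do not carry over. Pictures are saved under pics/ and viewed, at most 10 in all, crops included, and the job is handed in when it is done.

```bash
mkdir -p pics; cat > h.py <<'E'
import numpy as np, cv2
from station import arm
def snap(cam,name):
    im=arm.grab_frame(cam); cv2.imwrite(f'pics/{name}.png',im[:,:,::-1]); return im
def px2w(cam,u,v,z):
    c=arm.get_calibration(cam); T=np.array(c['cam_to_world'])
    d=T[:3,:3]@np.array([(u-c['cx'])/c['fx'],(v-c['cy'])/c['fy'],1.]); o=T[:3,3]
    return o+d*(z-o[2])/d[2]
def w2px(cam,p):
    c=arm.get_calibration(cam); T=np.linalg.inv(np.array(c['cam_to_world']))
    q=T[:3,:3]@np.array(p)+T[:3,3]; return q[0]/q[2]*c['fx']+c['cx'],q[1]/q[2]*c['fy']+c['cy']
E
python3 - <<'E'
from h import *
s=arm.get_state();print(s['t'],s['eef_pos'],s['ee_rot'],s['width'])
snap('top','top1');snap('scene','scene1')
for c in('top','scene'):
    k=arm.get_calibration(c);print(k['fx'],np.round(k['cam_to_world'],3).tolist())
print(arm.get_calibration('wrist'))
E
```

```text
0.0 [ 0.15688636 -0.65599967  0.22561542] [ 3.13991716e+00 -1.33246158e-04 -2.90693893e+00] 0.0880239958241018
542.7089565830241 [[0.004, -0.999, 0.053, 0.526], [-1.0, -0.003, 0.009, -0.002], [-0.009, -0.053, -0.999, 1.241], [0.0, 0.0, 0.0, 1.0]]
550.2992527007046 [[-0.784, 0.479, -0.396, 1.109], [0.621, 0.613, -0.488, 0.598], [0.009, -0.628, -0.778, 1.05], [0.0, 0.0, 0.0, 1.0]]
{'fx': 350.3442848441276, 'fy': 350.3442848441276, 'cx': 315.69420740154914, 'cy': 241.76354564954, 'tool_from_camera': array([[-4.68518856e-04, -9.60832286e-01, -2.77130110e-01,
         7.44442048e-02],
       [ 9.99999632e-01, -2.51001003e-04, -8.20368512e-04,
        -1.18268377e-03],
       [ 7.18676617e-04, -2.77130392e-01,  9.60832050e-01,
        -1.57868580e-01],
       [ 0.00000000e+00,  0.00000000e+00,  0.00000000e+00,
         1.00000000e+00]])}
```

View pics/top1.png

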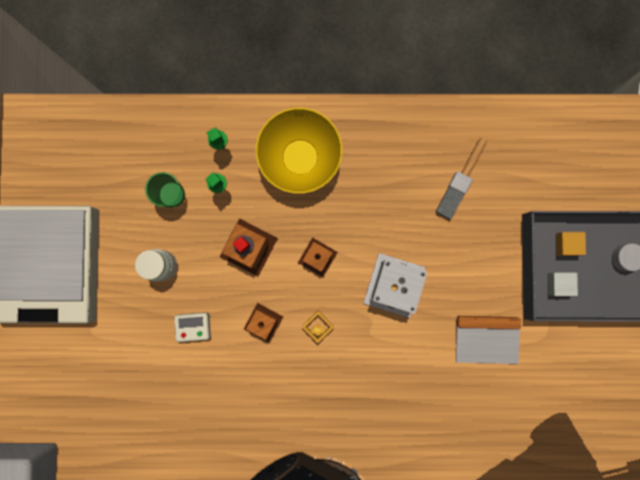

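View pics/scene1.png

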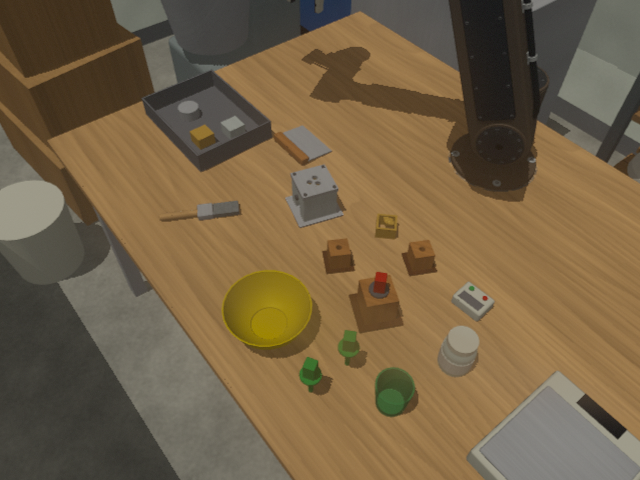

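The top view shows the red punch at (243,245), in the largest wooden block (248,247). The smaller blocks at (317,257) and (263,323) are decoys, and the green punches at (217,138) and (216,183) are not meant. The die head is at (397,285) with three holes in its cover. I'll confirm this in an enlarged crop.

```bash
python3 - <<'E'
import cv2,numpy as np
im=cv2.imread('pics/top1.png')
a=cv2.resize(im[210:285,210:285],None,fx=8,fy=8,interpolation=cv2.INTER_CUBIC)[:,:400*2]
a=cv2.resize(im[215:280,215:280],(400,400),interpolation=cv2.INTER_CUBIC)
b=cv2.resize(im[250:325,360:435],(400,400),interpolation=cv2.INTER_CUBIC)
cv2.imwrite('pics/c1.png',np.hstack([a,b]))
E
```

```text
(no output)
```

View pics/c1.png

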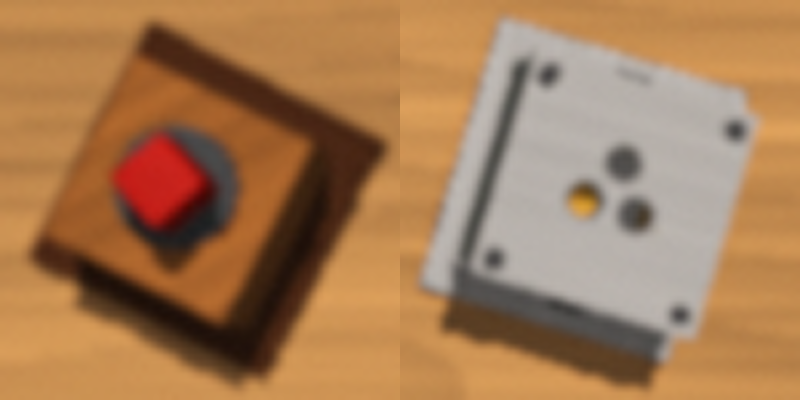

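The crop confirms the red punch in the large block, with its collar at about crop (177,186). In the head, the hole pattern puts hole 1 at crop (625,163), hole 2 at (585,200) with gold showing under it, and hole 3 at (635,215).

```bash
python3 - <<'E'
from h import *
L=lambda x,y:(215+x/6.154,215+y/6.154); R=lambda x,y:(360+(x-400)/5.3333,250+y/5.3333)
print('collar',px2w('top',*L(177,186),.086)); print('handletop',px2w('top',*L(160,180),.13)); print('stand',px2w('top',*L(183,190),.08))
for n,p in dict(h1=(625,163),h2=(585,200),h3=(635,215),s=(614,195)).items(): print(n,px2w('top',*R(*p),.096))
p1=px2w('top',*R(548,75),.096);p2=px2w('top',*R(735,130),.096);d=p1-p2;print('head yaw',np.degrees(np.arctan2(-d[0],d[1])))
# handle edges
a=px2w('top',*L(165,130),.13);b=px2w('top',*L(113,180),.13);print('hyaw',np.degrees(np.arctan2(*(a-b)[1::-1])))
print(arm.get_state()['eef_pos'])
E
```

```text
collar [0.58904108 0.16294591 0.086     ]
handletop [0.58862226 0.16237446 0.13      ]
stand [0.58797886 0.16169186 0.08      ]
h1 [ 0.51505812 -0.17295008  0.096     ]
h2 [ 0.50044327 -0.15713103  0.096     ]
h3 [ 0.49462128 -0.17678442  0.096     ]
s [ 0.50245177 -0.1685575   0.096     ]
head yaw -16.241344203775707
hyaw -45.70441992145385
[ 0.15688349 -0.65607332  0.22572234]
```

```bash
python3 -m crank '[{"dx":0.023,"dy":0.033,"dz":0.005},{"dx":0.046,"dy":0.065,"dz":0.01},{"dx":0.069,"dy":0.098,"dz":0.015},{"dx":0.092,"dy":0.13,"dz":0.02},{"dx":0.115,"dy":0.163,"dz":0.024}]'
python3 -m crank '[{"dx":0.023,"dy":0.033,"twist":6},{"dx":0.046,"dy":0.065,"twist":12},{"dx":0.069,"dy":0.098,"twist":18},{"dx":0.092,"dy":0.13,"twist":24},{"dx":0.115,"dy":0.163,"twist":31}]'
python3 -m crank '[{"dx":0.023,"dy":0.033},{"dx":0.046,"dy":0.065},{"dx":0.069,"dy":0.098},{"dx":0.092,"dy":0.13},{"dx":0.115,"dy":0.163}]'
python3 - <<'E'
from h import *
s=arm.get_state();print(s['t'],s['eef_pos'],s['ee_rot'],s['force']); snap('wrist','w1')
E
```

```text
0.1 [ 0.15688349 -0.65607332  0.22572234] [ 3.14013025e+00 -1.32581465e-04 -2.90698453e+00] [-0.26190249  0.17465642  0.57497274]invalid input at $[0]: expected keys dx, dy, dz, twist, grip
invalid input at $[0]: expected keys dx, dy, dz, twist, grip
invalid input at $[0]: expected keys dx, dy, dz, twist, grip
```

View pics/w1.png

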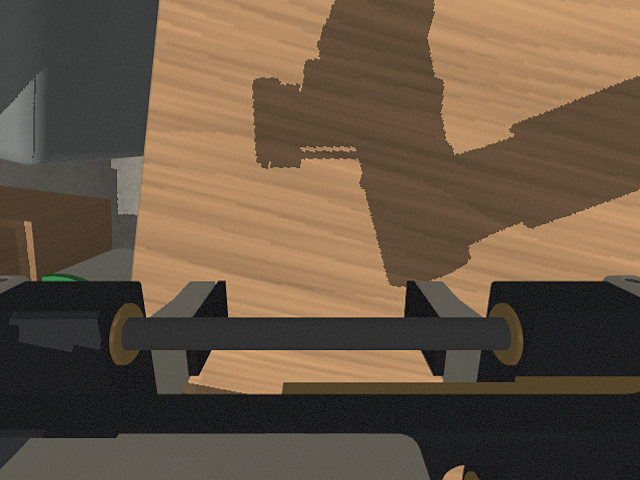

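No move was made because every row needs all five keys. The wrist picture shows only bare bench with the fingers at the bottom, and a point under the TCP should be visible near the picture centre.

```bash
python3 -m crank '[{"dx":0.023,"dy":0.033,"dz":0.005,"twist":0,"grip":1},{"dx":0.046,"dy":0.065,"dz":0.01,"twist":0,"grip":1},{"dx":0.069,"dy":0.098,"dz":0.015,"twist":0,"grip":1},{"dx":0.092,"dy":0.13,"dz":0.02,"twist":0,"grip":1},{"dx":0.115,"dy":0.163,"dz":0.024,"twist":0,"grip":1}]'
python3 -m crank '[{"dx":0.023,"dy":0.033,"dz":0,"twist":6,"grip":1},{"dx":0.046,"dy":0.065,"dz":0,"twist":12,"grip":1},{"dx":0.069,"dy":0.098,"dz":0,"twist":18,"grip":1},{"dx":0.092,"dy":0.13,"dz":0,"twist":24,"grip":1},{"dx":0.115,"dy":0.163,"dz":0,"twist":31,"grip":1}]'
python3 -m crank '[{"dx":0.023,"dy":0.033,"dz":0,"twist":0,"grip":1},{"dx":0.046,"dy":0.065,"dz":0,"twist":0,"grip":1},{"dx":0.069,"dy":0.098,"dz":0,"twist":0,"grip":1},{"dx":0.092,"dy":0.13,"dz":0,"twist":0,"grip":1},{"dx":0.115,"dy":0.163,"dz":0,"twist":0,"grip":1}]'
python3 - <<'E'
from h import *
s=arm.get_state();print(s['t'],s['eef_pos'],s['ee_rot'],s['force']); im=snap('wrist','w2')
E
```

```text
t: 0.57
eef_pos: [0.2726, -0.492, 0.2506]
ee_rot: [3.141, -0.0, -2.907]
force: [1.4, -1.2, -0.4]
width: 0.0877
gripper_force: 0.0
t: 0.98
eef_pos: [0.3876, -0.3287, 0.2506]
ee_rot: [-3.141, 0.0, -2.361]
force: [1.6, -0.1, 0.7]
width: 0.0875
gripper_force: 0.0
t: 1.4
eef_pos: [0.5026, -0.1656, 0.2507]
ee_rot: [-3.141, 0.0, -2.366]
force: [0.4, -0.1, 0.3]
width: 0.0876
gripper_force: 0.0
1.4 [ 0.50262368 -0.16558129  0.25069392] [-3.14143916e+00  2.17669342e-04 -2.36550639e+00] [ 0.44647906 -0.12641221  0.28299178]
```

View pics/w2.png

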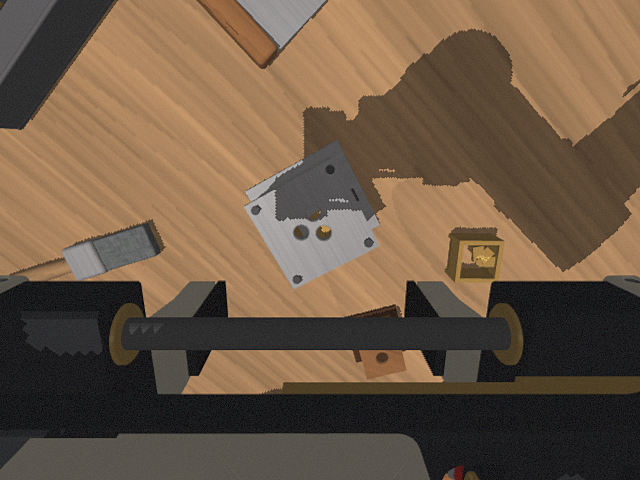

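The wrist view shows the cover with holes at about (301,232), (323,232) with gold in it, and (315,216) half in shadow. I'll enlarge it and compute positions.

```bash
cat >> h.py <<'E'
def wpx(u,v,z,pos,rot):
    from scipy.spatial.transform import Rotation as R
    c=arm.get_calibration('wrist'); T=np.array(c['tool_from_camera']); W=R.from_euler('xyz',rot).as_matrix()
    d=W@T[:3,:3]@np.array([(u-c['cx'])/c['fx'],(v-c['cy'])/c['fy'],1.]); o=W@T[:3,3]+np.array(pos)
    return o+d*(z-o[2])/d[2]
E
python3 - <<'E'
from h import *
im=cv2.imread('pics/w2.png'); cv2.imwrite('pics/c2.png',cv2.resize(im[145:295,240:390],(600,600),interpolation=cv2.INTER_CUBIC))
P=[.50262368,-.16558129,.25069392];Q=[-3.14143916,2.1767e-4,-2.36550639]
for p in[(301,232),(323,232),(315,216),(330,169),(256,210),(297,279),(369,242)]: print(p,wpx(*p,.096,P,Q))
E
```

```text
(301, 232) [ 0.51711759 -0.1723772   0.096     ]
(323, 232) [ 0.50292559 -0.15791494  0.096     ]
(315, 216) [ 0.4973582  -0.17368212  0.096     ]
(330, 169) [ 0.45818521 -0.19366175  0.096     ]
(256, 210) [ 0.5307999  -0.21566591  0.096     ]
(297, 279) [ 0.55336076 -0.14295809  0.096     ]
(369, 242) [ 0.47981987 -0.12068528  0.096     ]
```

View pics/c2.png

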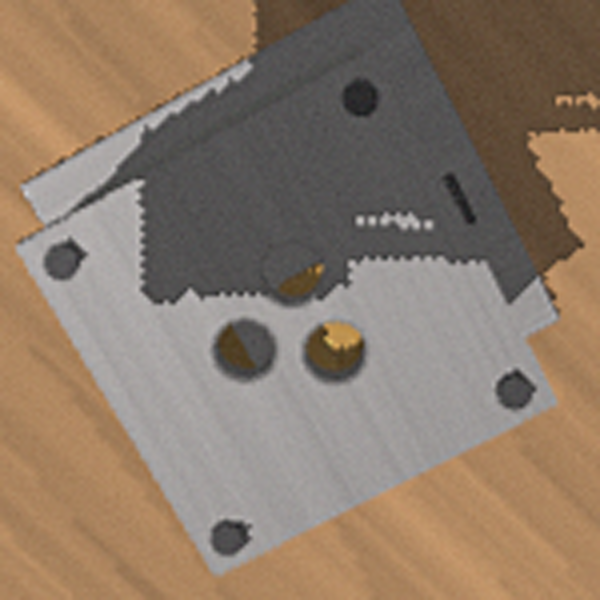

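Brass fills hole 2 completely, while holes 1 and 3 are only half covered, so hole 2 is the choice. Next is the punch.

```bash
python3 -m crank '[{"dx":0.0086,"dy":0.033,"dz":0,"twist":0,"grip":1},{"dx":0.017,"dy":0.066,"dz":0,"twist":0,"grip":1},{"dx":0.026,"dy":0.098,"dz":0,"twist":0,"grip":1},{"dx":0.034,"dy":0.131,"dz":0,"twist":0,"grip":1},{"dx":0.043,"dy":0.164,"dz":0,"twist":0,"grip":1}]' >/dev/null
python3 -m crank '[{"dx":0.0086,"dy":0.033,"dz":0,"twist":0,"grip":1},{"dx":0.017,"dy":0.066,"dz":0,"twist":0,"grip":1},{"dx":0.026,"dy":0.098,"dz":0,"twist":0,"grip":1},{"dx":0.043,"dy":0.164,"dz":0,"twist":0,"grip":1},{"dx":0.043,"dy":0.164,"dz":0,"twist":0,"grip":1}]'
python3 - <<'E'
from h import *
s=arm.get_state();P,Q=s['eef_pos'],s['ee_rot'];print(s['t'],list(P),list(Q)); im=snap('wrist','w3')
cv2.imwrite('pics/c3.png',cv2.resize(im[150:300,240:400,::-1],(640,600),interpolation=cv2.INTER_CUBIC))
np.savez('w3.npz',P=P,Q=Q)
E
```

```text
t: 2.28
eef_pos: [0.5884, 0.1634, 0.2502]
ee_rot: [3.141, 0.0, -2.365]
force: [0.4, -1.3, -0.5]
width: 0.0874
gripper_force: 0.0
2.2833 [np.float64(0.5884042741670913), np.float64(0.16343473810073397), np.float64(0.25018733343959626)] [np.float64(3.1414309683423647), np.float64(1.5721759672793212e-05), np.float64(-2.3648444446647177)]
```

View pics/c3.png

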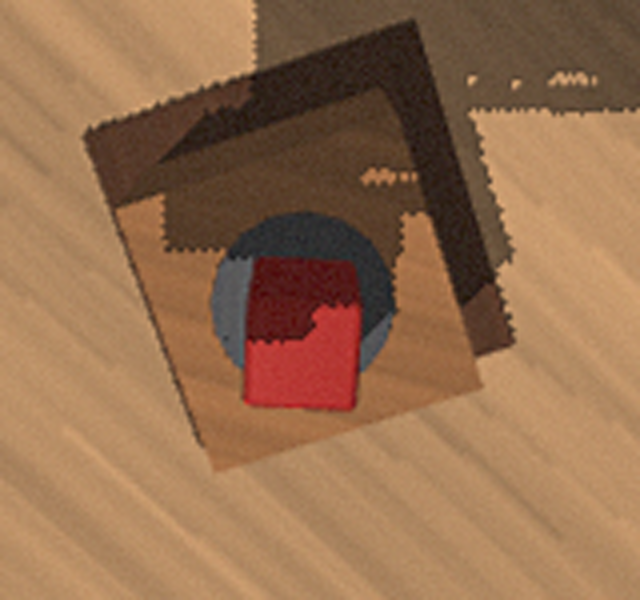

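The red handle's top face centre is at crop (302,352), about 2.5° off the tool axes, with the collar centre at (303,300) inside the wooden block.

```bash
python3 - <<'E'
from h import *
z=np.load('w3.npz');P,Q=z['P'],z['Q']
f=lambda x,y,h:wpx(240+x/4,150+y/4,h,P,Q)
print('top',f(302,352,.13),'collar',f(303,300,.086))
c=[f(*p,.08) for p in((480,388),(213,470),(115,205),(378,88))];print('stand',np.mean(c,0),[np.linalg.norm(c[i]-c[i-1]) for i in range(4)])
a,b=f(245,405,.13),f(357,410,.13);print(np.linalg.norm(a-b),np.degrees(np.arctan2(*(b-a)[1::-1])))
E
```

```text
top [0.59073548 0.16356346 0.13      ] collar [0.59021213 0.16328347 0.086     ]
stand [0.59095133 0.16184681 0.08      ] [np.float64(0.07676826261801915), np.float64(0.06907775791461439), np.float64(0.0699439031675852), np.float64(0.06732475537327016)]
0.023343471249351273 131.81433586828584
```

```bash
python3 -m crank '[{"dx":0.0015,"dy":-0.0005,"dz":-0.035,"twist":-2.5,"grip":1},{"dx":0.0015,"dy":-0.0005,"dz":-0.07,"twist":-2.5,"grip":1},{"dx":0.0015,"dy":-0.0005,"dz":-0.105,"twist":-2.5,"grip":1},{"dx":0.0015,"dy":-0.0005,"dz":-0.14,"twist":-2.5,"grip":1},{"dx":0.0015,"dy":-0.0005,"dz":-0.15,"twist":-2.5,"grip":1}]' 40
python3 -m crank '[{"dx":0,"dy":0,"dz":-0.006,"twist":0,"grip":1},{"dx":0,"dy":0,"dz":-0.012,"twist":0,"grip":1},{"dx":0,"dy":0,"dz":-0.012,"twist":0,"grip":0},{"dx":0,"dy":0,"dz":-0.012,"twist":0,"grip":-0.6},{"dx":0,"dy":0,"dz":-0.012,"twist":0,"grip":-1}]' 40
python3 -m crank '[{"dx":0,"dy":0,"dz":0,"twist":0,"grip":-1},{"dx":0,"dy":0,"dz":0,"twist":0,"grip":-1},{"dx":0,"dy":0,"dz":0,"twist":0,"grip":-1},{"dx":0,"dy":0,"dz":0,"twist":0,"grip":-1},{"dx":0,"dy":0,"dz":0,"twist":0,"grip":-1}]'
```

```text
t: 2.75
eef_pos: [0.5862, 0.1585, 0.095]
ee_rot: [3.139, -0.008, -2.41]
force: [-1.7, -0.7, -0.9]
width: 0.0875
gripper_force: 0.0
t: 3.17
eef_pos: [0.5905, 0.1605, 0.0904]
ee_rot: [-3.141, 0.003, -2.409]
force: [0.3, 1.0, -0.5]
width: 0.073
gripper_force: 0.0
t: 3.58
eef_pos: [0.5895, 0.1601, 0.0887]
ee_rot: [-3.142, 0.0, -2.409]
force: [-0.2, 0.6, 0.1]
width: 0.0398
gripper_force: 0.0
```

```bash
python3 -m crank '[{"dx":0,"dy":0.001,"dz":0,"twist":0,"grip":-1},{"dx":0,"dy":0.002,"dz":0,"twist":0,"grip":-1},{"dx":0,"dy":0.002,"dz":0,"twist":0,"grip":-1},{"dx":0,"dy":0.002,"dz":0,"twist":0,"grip":-1},{"dx":0,"dy":0.002,"dz":0,"twist":0,"grip":-1}]'
python3 -m crank '[{"dx":0,"dy":0,"dz":0,"twist":0,"grip":-1},{"dx":0,"dy":0,"dz":0,"twist":0,"grip":-1},{"dx":0,"dy":0,"dz":0,"twist":0,"grip":-1},{"dx":0,"dy":0,"dz":0,"twist":0,"grip":-1},{"dx":0,"dy":0,"dz":0,"twist":0,"grip":-1}]'
```

```text
t: 4.0
eef_pos: [0.5895, 0.1622, 0.0885]
ee_rot: [3.141, 0.0, -2.409]
force: [0.6, 0.8, 0.7]
width: 0.0238
gripper_force: 40.0
t: 4.42
eef_pos: [0.5895, 0.162, 0.0885]
ee_rot: [-3.142, -0.0, -2.409]
force: [-0.2, 0.2, -1.0]
width: 0.0237
gripper_force: 40.0
```

```bash
python3 -m crank '[{"dx":0,"dy":0,"dz":0.02,"twist":0,"grip":-1},{"dx":0,"dy":0,"dz":0.05,"twist":0,"grip":-1},{"dx":0,"dy":0,"dz":0.09,"twist":0,"grip":-1},{"dx":0,"dy":0,"dz":0.13,"twist":0,"grip":-1},{"dx":0,"dy":0,"dz":0.16,"twist":0,"grip":-1}]'
python3 -m crank '[{"dx":-0.009,"dy":-0.03,"dz":0,"twist":0,"grip":-1},{"dx":-0.018,"dy":-0.066,"dz":0,"twist":0,"grip":-1},{"dx":-0.027,"dy":-0.1,"dz":0,"twist":0,"grip":-1},{"dx":-0.036,"dy":-0.135,"dz":0,"twist":0,"grip":-1},{"dx":-0.044,"dy":-0.165,"dz":0,"twist":0,"grip":-1}]' >/dev/null
python3 -m crank '[{"dx":-0.009,"dy":-0.035,"dz":0,"twist":0,"grip":-1},{"dx":-0.018,"dy":-0.07,"dz":0,"twist":0,"grip":-1},{"dx":-0.027,"dy":-0.105,"dz":0,"twist":0,"grip":-1},{"dx":-0.036,"dy":-0.14,"dz":0,"twist":0,"grip":-1},{"dx":-0.044,"dy":-0.154,"dz":0,"twist":0,"grip":-1}]'
python3 -m crank '[{"dx":0,"dy":0,"dz":-0.02,"twist":0,"grip":-1},{"dx":0,"dy":0,"dz":-0.04,"twist":0,"grip":-1},{"dx":0,"dy":0,"dz":-0.057,"twist":0,"grip":-1},{"dx":0,"dy":0,"dz":-0.057,"twist":0,"grip":-1},{"dx":0,"dy":0,"dz":-0.057,"twist":0,"grip":-1}]'
python3 - <<'E'
from h import *
s=arm.get_state();P,Q=s['eef_pos'],s['ee_rot'];print(s['t'],list(P),list(Q),s['force']); np.savez('w4.npz',P=P,Q=Q)
a=snap('wrist','w4');b=snap('scene','s4')
A=cv2.resize(a[150:300,230:380],(400,400),interpolation=cv2.INTER_CUBIC);B=cv2.resize(b[130:230,270:370],(400,400),interpolation=cv2.INTER_CUBIC)
cv2.imwrite('pics/c4.png',np.hstack([A,B])[:,:,::-1])
E
```

```text
t: 4.83
eef_pos: [0.5899, 0.1618, 0.2519]
ee_rot: [-3.141, 0.002, -2.409]
force: [0.5, 1.8, -1.0]
width: 0.0238
gripper_force: 40.0
t: 5.67
eef_pos: [0.5, -0.1601, 0.2483]
ee_rot: [3.141, -0.001, -2.411]
force: [0.7, -0.3, -1.6]
width: 0.0238
gripper_force: 40.0
t: 6.08
eef_pos: [0.5008, -0.1572, 0.1911]
ee_rot: [3.14, -0.002, -2.409]
force: [0.0, -0.2, -0.6]
width: 0.024
gripper_force: 40.0
6.0833 [np.float64(0.5007764338749202), np.float64(-0.15717150171353725), np.float64(0.19106545430830255)] [np.float64(3.1402332451660233), np.float64(-0.0020062294741958198), np.float64(-2.409468004768079)] [ 0.04241233 -0.24465575 -0.63647165]
```

View pics/c4.png

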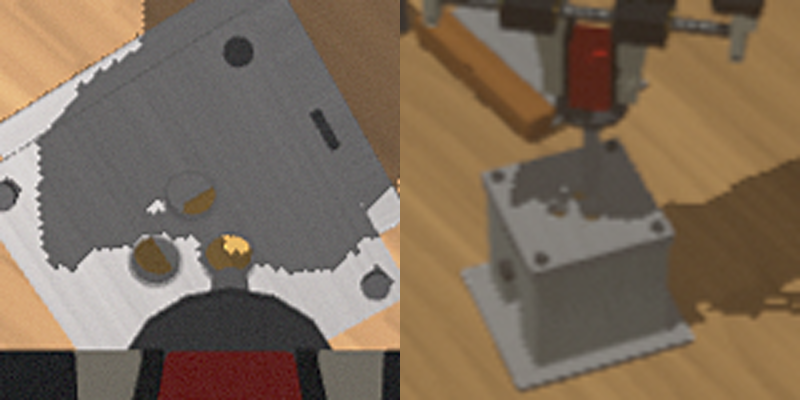

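The wrist crop shows brass filling hole 2 at crop (229,252), with the punch's collar and shaft just below it at (228,275). In the scene crop the tip is just above hole 2, near (590,195).

```bash
cat >> h.py <<'E'
def w2wpx(p,pos,rot):
    from scipy.spatial.transform import Rotation as R
    c=arm.get_calibration('wrist'); T=np.array(c['tool_from_camera']); W=R.from_euler('xyz',rot).as_matrix()
    q=np.linalg.inv(T)@np.append(W.T@(np.array(p)-pos),1); return q[0]/q[2]*c['fx']+c['cx'],q[1]/q[2]*c['fy']+c['cy']
E
python3 - <<'E'
from h import *
z=np.load('w4.npz');P,Q=z['P'],z['Q']
g=lambda x,y,h:wpx(230+x/2.6667,150+y/2.6667,h,P,Q)
for n,p in dict(h1=(155,259),h2=(229,252),h3=(191,193)).items(): print(n,g(*p,.096))
cr=lambda p:tuple((np.array(w2wpx(p,P,Q))-[230,150])*2.6667)
for h in(.0785,.0725,.0085): print('axis at -',h,cr(P-[0,0,h]))
print('collar edge/shaft centre columns: ', [cr(P-[0,0,.0085])])
for n,p in dict(tip=P-[0,0,.0785],h2=(.5012,-.157,.096)).items(): print(n,(np.array(w2px('scene',p))-[270,130])*4+[400,0])
a=cv2.imread('pics/w4.png')[:,:,::-1];A=cv2.resize(a[228:268,295:335],(400,400),interpolation=cv2.INTER_CUBIC)
b=cv2.imread('pics/s4.png')[:,:,::-1];B=cv2.resize(b[155:195,395-95:340],(400,400),interpolation=cv2.INTER_CUBIC)
cv2.imwrite('pics/c5.png',np.hstack([A,B])[:,:,::-1])
E
```

```text
h1 [ 0.51687301 -0.17237033  0.096     ]
h2 [ 0.5013484  -0.15816896  0.096     ]
h3 [ 0.49569978 -0.177408    0.096     ]
axis at - 0.0785 (np.float64(233.27895265254858), np.float64(270.48855357351886))
axis at - 0.0725 (np.float64(233.39665199525584), np.float64(277.46232479023695))
axis at - 0.0085 (np.float64(235.1199230971715), np.float64(379.5673844508414))
collar edge/shaft centre columns:  [(np.float64(235.1199230971715), np.float64(379.5673844508414))]
tip [589.66234948 188.44478802]
h2 [589.06124638 208.44425978]
```

View pics/c5.png

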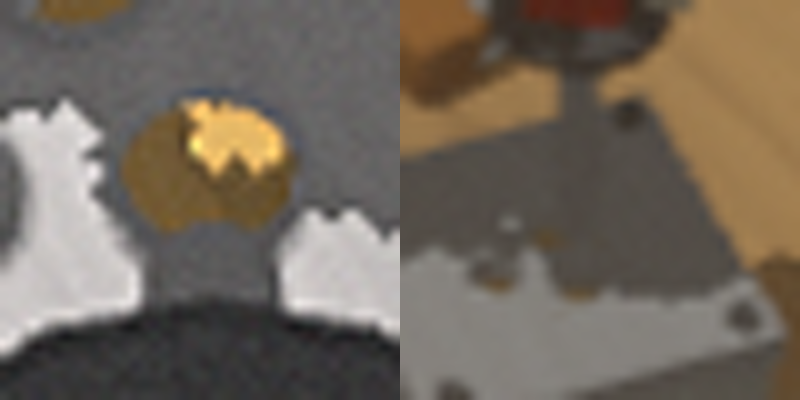

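```bash
python3 - <<'E'
from h import *
from scipy.spatial.transform import Rotation as R
z=np.load('w4.npz');P,Q=z['P'],z['Q'];W=R.from_euler('xyz',Q).as_matrix()
t2=lambda x,y,zz:w2wpx(W@np.array([x,y,zz])+P,P,Q)
for ox in(-.004,-.002,0,.002): print(ox,'collar',t2(.022+ox,0,.0025)[1],t2(.022+ox,0,.0085)[1],'tipfar',t2(.003+ox,0,.0785)[1],t2(.005+ox,0,.0745)[1],'shaft col oy=ox/2',t2(0,ox/2,.06)[0])
h=wpx(316,246.3,.096,P,Q);print('h2 world',h,'in tool xy',W.T@(h-P)); print(W[:,:2])
E
```

```text
-0.004 collar 263.2532828044179 259.23676585787405 tipfar 252.56570745176538 251.5888792035974 shaft col oy=ox/2 314.7011334087404
-0.002 collar 259.3469161508237 255.4463435025025 tipfar 249.87055714151327 248.84278033334476 shaft col oy=ox/2 316.2235991029055
0 collar 255.41493472954983 251.63188770683894 tipfar 247.1633343987178 246.08415792256343 shaft col oy=ox/2 317.7460814053518
0.002 collar 251.4570857707225 247.79316916533463 tipfar 244.4439579269245 243.3129261053451 shaft col oy=ox/2 319.2685803163508
h2 world [ 0.50233816 -0.15715221  0.096     ] in tool xy [-0.00136516 -0.00115882  0.09506142]
[[-0.74375436 -0.66844872]
 [-0.66845002  0.74375699]
 [ 0.00200623  0.00135941]]
```

The punch sits about 3 mm along tool -x from the TCP, so I shift by (-1, -1) mm and feel downward in small steps.

```bash
python3 -m crank '[{"dx":-0.001,"dy":-0.001,"dz":-0.005,"twist":0,"grip":-1},{"dx":-0.001,"dy":-0.001,"dz":-0.01,"twist":0,"grip":-1},{"dx":-0.001,"dy":-0.001,"dz":-0.013,"twist":0,"grip":-1},{"dx":-0.001,"dy":-0.001,"dz":-0.013,"twist":0,"grip":-1},{"dx":-0.001,"dy":-0.001,"dz":-0.013,"twist":0,"grip":-1}]'
python3 -m crank '[{"dx":0,"dy":0,"dz":-0.001,"twist":0,"grip":-1},{"dx":0,"dy":0,"dz":-0.002,"twist":0,"grip":-1},{"dx":0,"dy":0,"dz":-0.003,"twist":0,"grip":-1},{"dx":0,"dy":0,"dz":-0.004,"twist":0,"grip":-1},{"dx":0,"dy":0,"dz":-0.005,"twist":0,"grip":-1}]'
```

```text
t: 6.6
eef_pos: [0.5004, -0.1579, 0.1784]
ee_rot: [3.141, -0.0, -2.409]
force: [-0.4, -0.1, -1.3]
width: 0.0241
gripper_force: 40.0
t: 7.02
eef_pos: [0.5005, -0.158, 0.1735]
ee_rot: [-3.142, 0.0, -2.409]
force: [0.7, 0.3, -1.2]
width: 0.024
gripper_force: 40.0
```

```bash
python3 -m crank '[{"dx":0,"dy":0,"dz":-0.001,"twist":0,"grip":-1},{"dx":0,"dy":0,"dz":-0.002,"twist":0,"grip":-1},{"dx":0,"dy":0,"dz":-0.002,"twist":0,"grip":-1},{"dx":0,"dy":0,"dz":-0.003,"twist":0,"grip":-1},{"dx":0,"dy":0,"dz":-0.003,"twist":0,"grip":-1}]'
```

```text
t: 7.43
eef_pos: [0.5004, -0.1579, 0.1704]
ee_rot: [3.141, -0.0, -2.409]
force: [-0.5, 0.2, -3.0]
width: 0.0237
gripper_force: 40.0
```

```bash
python3 -m crank '[{"dx":0,"dy":0,"dz":-0.001,"twist":0,"grip":-1},{"dx":0,"dy":0,"dz":-0.002,"twist":0,"grip":-1},{"dx":0,"dy":0,"dz":-0.003,"twist":0,"grip":-1},{"dx":0,"dy":0,"dz":-0.004,"twist":0,"grip":-1},{"dx":0,"dy":0,"dz":-0.004,"twist":0,"grip":-1}]'
python3 - <<'E'
from h import *
for i in range(4): arm.grab_frame('top');s=arm.get_state();print(s['t'],s['eef_pos'],s['force'],s['moment'])
E
```

```text
t: 7.85
eef_pos: [0.5004, -0.1579, 0.1663]
ee_rot: [3.141, -0.0, -2.409]
force: [0.5, -0.3, -1.8]
width: 0.024
gripper_force: 40.0
7.9 [ 0.50041002 -0.15797777  0.16640849] [ 0.62650865 -0.71040777 -1.55185201] [ 0.03730009  0.01574635 -0.02188315]
7.95 [ 0.50048322 -0.15797649  0.16650969] [-0.27520652 -0.97780172 -1.97169758] [-0.01342082  0.06746135  0.00721784]
8.0 [ 0.50051173 -0.1579975   0.16655902] [ 0.22018692  0.20046937 -1.5220688 ] [ 0.07066777  0.03133976 -0.00118778]
8.05 [ 0.50052585 -0.15795815  0.16660185] [-1.07292296 -0.92704474 -1.35961152] [ 0.06097505  0.05811578 -0.03727494]
```

The tip is cleanly in the hole, and the -1.6 N is just the punch's weight. I'll continue down to the plate, expected at TCP z ≈ 0.158.

```bash
python3 -m crank '[{"dx":0,"dy":0,"dz":-0.001,"twist":0,"grip":-1},{"dx":0,"dy":0,"dz":-0.003,"twist":0,"grip":-1},{"dx":0,"dy":0,"dz":-0.004,"twist":0,"grip":-1},{"dx":0,"dy":0,"dz":-0.005,"twist":0,"grip":-1},{"dx":0,"dy":0,"dz":-0.006,"twist":0,"grip":-1}]'
python3 -m crank '[{"dx":0,"dy":0,"dz":-0.0005,"twist":0,"grip":-1},{"dx":0,"dy":0,"dz":-0.001,"twist":0,"grip":-1},{"dx":0,"dy":0,"dz":-0.0015,"twist":0,"grip":-1},{"dx":0,"dy":0,"dz":-0.002,"twist":0,"grip":-1},{"dx":0,"dy":0,"dz":-0.0025,"twist":0,"grip":-1}]'
```

```text
t: 8.47
eef_pos: [0.5005, -0.158, 0.1604]
ee_rot: [3.141, -0.0, -2.409]
force: [-0.4, 0.2, -1.4]
width: 0.0236
gripper_force: 40.0
t: 8.88
eef_pos: [0.5005, -0.158, 0.158]
ee_rot: [-3.142, 0.0, -2.409]
force: [0.0, -0.7, -1.7]
width: 0.0239
gripper_force: 40.0
```

```bash
python3 -m crank '[{"dx":0,"dy":0,"dz":-0.0005,"twist":0,"grip":-1},{"dx":0,"dy":0,"dz":-0.001,"twist":0,"grip":-1},{"dx":0,"dy":0,"dz":-0.0015,"twist":0,"grip":-1},{"dx":0,"dy":0,"dz":-0.002,"twist":0,"grip":-1},{"dx":0,"dy":0,"dz":-0.002,"twist":0,"grip":-1}]'
```

```text
t: 9.3
eef_pos: [0.5005, -0.158, 0.156]
ee_rot: [3.142, -0.0, -2.409]
force: [-0.6, 0.4, -2.2]
width: 0.0235
gripper_force: 40.0
```

```bash
python3 -m crank '[{"dx":0,"dy":0,"dz":-0.0005,"twist":0,"grip":-1},{"dx":0,"dy":0,"dz":-0.001,"twist":0,"grip":-1},{"dx":0,"dy":0,"dz":-0.0015,"twist":0,"grip":-1},{"dx":0,"dy":0,"dz":-0.002,"twist":0,"grip":-1},{"dx":0,"dy":0,"dz":-0.002,"twist":0,"grip":-1}]'
```

```text
t: 9.72
eef_pos: [0.5007, -0.1578, 0.1543]
ee_rot: [-3.141, 0.0, -2.409]
force: [-0.5, 2.3, 1.5]
width: 0.0236
gripper_force: 40.0
```

The first contact shows, with force up about 3 N. I'll push on gently.

```bash
python3 -m crank '[{"dx":0,"dy":0,"dz":-0.0005,"twist":0,"grip":-1},{"dx":0,"dy":0,"dz":-0.001,"twist":0,"grip":-1},{"dx":0,"dy":0,"dz":-0.0015,"twist":0,"grip":-1},{"dx":0,"dy":0,"dz":-0.0015,"twist":0,"grip":-1},{"dx":0,"dy":0,"dz":-0.0015,"twist":0,"grip":-1}]'
```

```text
t: 10.13
eef_pos: [0.5005, -0.1579, 0.1527]
ee_rot: [-3.142, 0.0, -2.409]
force: [-0.6, 2.4, 5.1]
width: 0.0239
gripper_force: 40.0
```

```bash
python3 -m crank '[{"dx":0,"dy":0,"dz":-0.0005,"twist":0,"grip":-1},{"dx":0,"dy":0,"dz":-0.001,"twist":0,"grip":-1},{"dx":0,"dy":0,"dz":-0.0015,"twist":0,"grip":-1},{"dx":0,"dy":0,"dz":-0.0015,"twist":0,"grip":-1},{"dx":0,"dy":0,"dz":-0.0015,"twist":0,"grip":-1}]'
```

```text
t: 10.55
eef_pos: [0.5005, -0.158, 0.1508]
ee_rot: [3.141, -0.0, -2.409]
force: [-1.1, 2.0, 1.4]
width: 0.0238
gripper_force: 40.0
```

```bash
python3 -m crank '[{"dx":0,"dy":0,"dz":-0.0005,"twist":0,"grip":-1},{"dx":0,"dy":0,"dz":-0.001,"twist":0,"grip":-1},{"dx":0,"dy":0,"dz":-0.001,"twist":0,"grip":-1},{"dx":0,"dy":0,"dz":-0.001,"twist":0,"grip":-1},{"dx":0,"dy":0,"dz":-0.001,"twist":0,"grip":-1}]'
```

```text
t: 10.97
eef_pos: [0.5005, -0.158, 0.1499]
ee_rot: [3.142, -0.0, -2.409]
force: [-0.4, 1.0, -0.2]
width: 0.0235
gripper_force: 40.0
```

```bash
python3 -m crank '[{"dx":0,"dy":0,"dz":-0.0005,"twist":0,"grip":-1},{"dx":0,"dy":0,"dz":-0.001,"twist":0,"grip":-1},{"dx":0,"dy":0,"dz":-0.001,"twist":0,"grip":-1},{"dx":0,"dy":0,"dz":-0.001,"twist":0,"grip":-1},{"dx":0,"dy":0,"dz":-0.001,"twist":0,"grip":-1}]'
```

```text
t: 11.38
eef_pos: [0.5005, -0.158, 0.149]
ee_rot: [3.142, -0.0, -2.409]
force: [1.5, 0.9, 0.3]
width: 0.0235
gripper_force: 40.0
```

```bash
python3 -m crank '[{"dx":0,"dy":0,"dz":-0.0005,"twist":0,"grip":-1},{"dx":0,"dy":0,"dz":-0.001,"twist":0,"grip":-1},{"dx":0,"dy":0,"dz":-0.0015,"twist":0,"grip":-1},{"dx":0,"dy":0,"dz":-0.002,"twist":0,"grip":-1},{"dx":0,"dy":0,"dz":-0.002,"twist":0,"grip":-1}]'
python3 - <<'E'
from h import *
F=[]
for i in range(4): s=arm.get_state();F.append(np.r_[s['force'],s['moment']]);arm.grab_frame('top')
print(np.mean(F,0).round(3),s['eef_pos'])
im=snap('top','top5');
E
```

```text
t: 11.8
eef_pos: [0.5005, -0.158, 0.147]
ee_rot: [-3.142, 0.0, -2.409]
force: [0.8, 0.0, 0.3]
width: 0.0238
gripper_force: 40.0
[ 0.593  0.641  0.61   0.377 -0.215 -0.012] [ 0.50051248 -0.15794553  0.14695233]
```

```bash
python3 -m crank '[{"dx":0,"dy":0,"dz":0.001,"twist":0,"grip":-1},{"dx":0,"dy":0,"dz":0.002,"twist":0,"grip":-1},{"dx":0,"dy":0,"dz":0.003,"twist":0,"grip":-1},{"dx":0,"dy":0,"dz":0.003,"twist":0,"grip":-1},{"dx":0,"dy":0,"dz":0.003,"twist":0,"grip":-1}]' | head -2
cat > f.py <<'E'
from h import *
F=[]
for i in range(3): s=arm.get_state();F.append(np.r_[s['force'],s['moment']]);arm.grab_frame('top')
print(np.mean(F,0).round(3),s['eef_pos'])
E
python3 f.py
python3 -m crank '[{"dx":0,"dy":0,"dz":-0.001,"twist":0,"grip":-1},{"dx":0,"dy":0,"dz":-0.002,"twist":0,"grip":-1},{"dx":0,"dy":0,"dz":-0.003,"twist":0,"grip":-1},{"dx":0,"dy":0,"dz":-0.003,"twist":0,"grip":-1},{"dx":0,"dy":0,"dz":-0.003,"twist":0,"grip":-1}]' |head -2; python3 f.py
```

```text
t: 12.47
eef_pos: [0.5003, -0.158, 0.15]
[ 0.189 -0.11  -1.349  0.015  0.038  0.002] [ 0.50038083 -0.15797117  0.14997751]
t: 13.03
eef_pos: [0.5004, -0.1579, 0.147]
[-0.217 -0.353 -1.748  0.01   0.024  0.03 ] [ 0.50046186 -0.15795863  0.14700279]
```

```bash
python3 -m crank '[{"dx":0,"dy":0,"dz":-0.0005,"twist":0,"grip":-1},{"dx":0,"dy":0,"dz":-0.001,"twist":0,"grip":-1},{"dx":0,"dy":0,"dz":-0.0015,"twist":0,"grip":-1},{"dx":0,"dy":0,"dz":-0.002,"twist":0,"grip":-1},{"dx":0,"dy":0,"dz":-0.002,"twist":0,"grip":-1}]' |head -2; python3 f.py
```

```text
t: 13.6
eef_pos: [0.5007, -0.158, 0.1452]
[ 3.300e-02 -2.430e-01  1.685e+00  5.400e-02  9.500e-02  1.000e-03] [ 0.50067043 -0.15798002  0.14512764]
```

```bash
python3 -m crank '[{"dx":0,"dy":0,"dz":-0.0003,"twist":0,"grip":-1},{"dx":0,"dy":0,"dz":-0.0006,"twist":0,"grip":-1},{"dx":0,"dy":0,"dz":-0.001,"twist":0,"grip":-1},{"dx":0,"dy":0,"dz":-0.001,"twist":0,"grip":-1},{"dx":0,"dy":0,"dz":-0.001,"twist":0,"grip":-1}]' |head -2; python3 f.py
python3 -m crank '[{"dx":0,"dy":0,"dz":-0.0003,"twist":0,"grip":-1},{"dx":0,"dy":0,"dz":-0.0006,"twist":0,"grip":-1},{"dx":0,"dy":0,"dz":-0.001,"twist":0,"grip":-1},{"dx":0,"dy":0,"dz":-0.001,"twist":0,"grip":-1},{"dx":0,"dy":0,"dz":-0.001,"twist":0,"grip":-1}]' |head -2; python3 f.py
```

```text
t: 14.17
eef_pos: [0.5006, -0.158, 0.144]
[-0.269  0.044  1.273 -0.041 -0.085 -0.018] [ 0.50063255 -0.15796427  0.1440482 ]
t: 14.73
eef_pos: [0.5005, -0.1579, 0.1429]
[ 0.4    0.05   1.161 -0.033 -0.198 -0.016] [ 0.50047292 -0.15797112  0.14294628]
```

```bash
python3 -m crank '[{"dx":0,"dy":0,"dz":0.001,"twist":0,"grip":-1},{"dx":0,"dy":0,"dz":0.0015,"twist":0,"grip":-1},{"dx":0,"dy":0,"dz":0.0015,"twist":0,"grip":-1},{"dx":0,"dy":0,"dz":0.0015,"twist":0,"grip":-1},{"dx":0,"dy":0,"dz":0.0015,"twist":0,"grip":-1}]' |head -2; python3 f.py
python3 -m crank '[{"dx":0,"dy":0,"dz":-0.001,"twist":0,"grip":-1},{"dx":0,"dy":0,"dz":-0.0015,"twist":0,"grip":-1},{"dx":0,"dy":0,"dz":-0.0015,"twist":0,"grip":-1},{"dx":0,"dy":0,"dz":-0.0015,"twist":0,"grip":-1},{"dx":0,"dy":0,"dz":-0.0015,"twist":0,"grip":-1}]' |head -2; python3 f.py
```

```text
t: 15.3
eef_pos: [0.5003, -0.1579, 0.1444]
[-0.244  0.171 -1.807  0.038  0.03  -0.021] [ 0.50041494 -0.15795022  0.14446151]
t: 15.87
eef_pos: [0.5005, -0.158, 0.1431]
[ 0.164 -0.309 -0.586  0.071  0.065  0.03 ] [ 0.50054384 -0.15796716  0.14308977]
```

Lifting freed the tip, and contact came back at the same depth, so it is bearing on metal that moves down with it. The nozzle is sliding, and I'll continue.

```bash
python3 -m crank '[{"dx":0,"dy":0,"dz":-0.0005,"twist":0,"grip":-1},{"dx":0,"dy":0,"dz":-0.001,"twist":0,"grip":-1},{"dx":0,"dy":0,"dz":-0.0015,"twist":0,"grip":-1},{"dx":0,"dy":0,"dz":-0.002,"twist":0,"grip":-1},{"dx":0,"dy":0,"dz":-0.002,"twist":0,"grip":-1}]' |head -5; python3 f.py
```

```text
t: 16.43
eef_pos: [0.5006, -0.158, 0.1411]
ee_rot: [-3.141, 0.0, -2.409]
force: [0.1, 0.2, 0.2]
width: 0.0236
[-0.187  0.11   0.578  0.054 -0.014 -0.03 ] [ 0.5005972  -0.15795775  0.14101777]
```

```bash
python3 -m crank '[{"dx":0,"dy":0,"dz":-0.0005,"twist":0,"grip":-1},{"dx":0,"dy":0,"dz":-0.001,"twist":0,"grip":-1},{"dx":0,"dy":0,"dz":-0.0015,"twist":0,"grip":-1},{"dx":0,"dy":0,"dz":-0.002,"twist":0,"grip":-1},{"dx":0,"dy":0,"dz":-0.002,"twist":0,"grip":-1}]' |head -5; python3 f.py
```

```text
t: 17.0
eef_pos: [0.5005, -0.1579, 0.1389]
ee_rot: [3.142, 0.0, -2.409]
force: [1.1, -0.6, 0.7]
width: 0.0238
[ 0.546 -0.491 -0.093 -0.005 -0.185 -0.012] [ 0.5004942  -0.1579643   0.13886693]
```

Contact is steady and light. I'll continue until the nozzle drops free.

```bash
for i in 1; do python3 -m crank '[{"dx":0,"dy":0,"dz":-0.001,"twist":0,"grip":-1},{"dx":0,"dy":0,"dz":-0.002,"twist":0,"grip":-1},{"dx":0,"dy":0,"dz":-0.003,"twist":0,"grip":-1},{"dx":0,"dy":0,"dz":-0.004,"twist":0,"grip":-1},{"dx":0,"dy":0,"dz":-0.004,"twist":0,"grip":-1}]' |head -5; python3 f.py; done
```

```text
t: 17.57
eef_pos: [0.5004, -0.1579, 0.1347]
ee_rot: [3.141, -0.0, -2.409]
force: [0.6, -0.1, -0.6]
width: 0.0241
[ 0.322 -0.081 -0.421  0.028 -0.176 -0.004] [ 0.50020211 -0.15789086  0.13464113]
```

```bash
python3 -m crank '[{"dx":0,"dy":0,"dz":-0.001,"twist":0,"grip":-1},{"dx":0,"dy":0,"dz":-0.002,"twist":0,"grip":-1},{"dx":0,"dy":0,"dz":-0.003,"twist":0,"grip":-1},{"dx":0,"dy":0,"dz":-0.004,"twist":0,"grip":-1},{"dx":0,"dy":0,"dz":-0.004,"twist":0,"grip":-1}]' |head -5; python3 f.py
```

```text
t: 18.13
eef_pos: [0.5, -0.1579, 0.1304]
ee_rot: [3.141, -0.001, -2.41]
force: [-0.1, 0.9, -1.8]
width: 0.0239
[ 8.000e-02  2.100e-01 -2.039e+00  2.300e-02  8.700e-02 -2.000e-03] [ 0.50024574 -0.15795412  0.13068087]
```

```bash
python3 -m crank '[{"dx":0,"dy":0,"dz":-0.001,"twist":0,"grip":-1},{"dx":0,"dy":0,"dz":-0.002,"twist":0,"grip":-1},{"dx":0,"dy":0,"dz":-0.003,"twist":0,"grip":-1},{"dx":0,"dy":0,"dz":-0.004,"twist":0,"grip":-1},{"dx":0,"dy":0,"dz":-0.004,"twist":0,"grip":-1}]' |head -5; python3 f.py
```

```text
t: 18.7
eef_pos: [0.5004, -0.1579, 0.1268]
ee_rot: [3.141, -0.0, -2.409]
force: [0.3, -0.5, -2.2]
width: 0.0241
[ 0.468 -0.136 -1.712  0.007  0.04   0.011] [ 0.50048846 -0.15797716  0.12699089]
```

```bash
python3 -m crank '[{"dx":0,"dy":0,"dz":-0.001,"twist":0,"grip":-1},{"dx":0,"dy":0,"dz":-0.002,"twist":0,"grip":-1},{"dx":0,"dy":0,"dz":-0.003,"twist":0,"grip":-1},{"dx":0,"dy":0,"dz":-0.004,"twist":0,"grip":-1},{"dx":0,"dy":0,"dz":-0.005,"twist":0,"grip":-1}]' |head -5; python3 f.py
python3 -m crank '[{"dx":0,"dy":0,"dz":-0.001,"twist":0,"grip":-1},{"dx":0,"dy":0,"dz":-0.002,"twist":0,"grip":-1},{"dx":0,"dy":0,"dz":-0.003,"twist":0,"grip":-1},{"dx":0,"dy":0,"dz":-0.004,"twist":0,"grip":-1},{"dx":0,"dy":0,"dz":-0.004,"twist":0,"grip":-1}]' |head -5; python3 f.py
python3 - <<'E'
from h import *
a=cv2.imread('pics/s4.png').astype(int);b=snap('scene','s6')[:,:,::-1].astype(int)
c=np.array([.5025,-.168]);y=np.radians(-16);ex=np.array([np.cos(y),np.sin(y)])
for h in(.008,.012,.016,.02,.024,.028,.034):
  for r in(.025,.04):
    u,v=np.round(w2px('scene',[*(c+r*ex),h])).astype(int);print(h,r,u,v,a[v,u],b[v,u])
E
```

```text
t: 19.27
eef_pos: [0.5005, -0.1579, 0.1219]
ee_rot: [3.142, -0.0, -2.409]
force: [0.8, 0.4, -1.7]
width: 0.0238
[-0.161  0.326 -1.412 -0.006  0.062  0.02 ] [ 0.50036015 -0.15795992  0.12182287]
t: 19.83
eef_pos: [0.5003, -0.1579, 0.1178]
ee_rot: [3.141, -0.0, -2.409]
force: [0.2, -0.6, -1.8]
width: 0.0238
[ 5.470e-01 -4.020e-01 -1.622e+00  9.000e-03  2.100e-02 -1.000e-03] [ 0.50048947 -0.15796336  0.11801558]
0.008 0.025 305 207 [76 84 89] [78 86 91]
0.008 0.04 300 209 [100 107 110] [101 108 111]
0.012 0.025 305 206 [74 83 88] [76 85 89]
0.012 0.04 300 208 [101 108 112] [103 109 114]
0.016 0.025 305 205 [74 83 87] [74 84 88]
0.016 0.04 299 206 [117 122 126] [120 126 130]
0.02 0.025 305 204 [72 81 85] [73 82 87]
0.02 0.04 299 205 [106 112 116] [108 114 117]
0.024 0.025 305 203 [71 80 86] [73 83 88]
0.024 0.04 299 204 [86 94 98] [86 95 98]
0.028 0.025 305 202 [72 80 86] [73 83 87]
0.028 0.04 299 203 [80 90 93] [81 89 93]
0.034 0.025 305 200 [70 79 84] [73 81 87]
0.034 0.04 299 202 [82 92 95] [81 92 94]
```

```bash
python3 - <<'E'
import cv2,numpy as np
a=cv2.imread('pics/s4.png').astype(int);b=cv2.imread('pics/s6.png').astype(int)
d=np.abs(a-b).sum(2); ys,xs=np.where(d[182:226,284:345]>40);print([(x+284,y+182,a[y+182,x+284].tolist(),b[y+182,x+284].tolist()) for x,y in zip(xs,ys)][:40])
print(b[190:206,293:300].tolist()[::3])
E
```

```text
[(np.int64(294), np.int64(182), [93, 98, 104], [68, 75, 82]), (np.int64(295), np.int64(182), [115, 120, 124], [82, 87, 93]), (np.int64(296), np.int64(182), [126, 131, 134], [93, 98, 101]), (np.int64(297), np.int64(182), [126, 130, 134], [83, 88, 93]), (np.int64(298), np.int64(182), [126, 131, 134], [72, 78, 84]), (np.int64(299), np.int64(182), [125, 130, 134], [83, 89, 94]), (np.int64(300), np.int64(182), [127, 132, 136], [92, 97, 102]), (np.int64(301), np.int64(182), [128, 133, 136], [83, 89, 94]), (np.int64(302), np.int64(182), [127, 132, 135], [71, 78, 83]), (np.int64(303), np.int64(182), [125, 130, 134], [71, 78, 83]), (np.int64(304), np.int64(182), [125, 130, 133], [72, 77, 84]), (np.int64(305), np.int64(182), [126, 131, 135], [73, 78, 84]), (np.int64(306), np.int64(182), [107, 112, 116], [68, 75, 80]), (np.int64(311), np.int64(182), [85, 93, 98], [49, 57, 65]), (np.int64(312), np.int64(182), [112, 116, 120], [56, 63, 69]), (np.int64(313), np.int64(182), [124, 129, 132], [53, 61, 67]), (np.int64(314), np.int64(182), [106, 112, 115], [45, 51, 61]), (np.int64(315), np.int64(182), 
[... 1345 characters left out ...]
.int64(311), np.int64(183), [92, 102, 111], [62, 70, 76])]
[[[91, 99, 102], [83, 91, 95], [72, 80, 85], [83, 91, 95], [84, 91, 95], [92, 96, 102], [116, 122, 125]], [[90, 99, 102], [84, 92, 97], [74, 82, 87], [81, 89, 93], [91, 98, 102], [86, 94, 98], [81, 88, 93]], [[91, 99, 103], [77, 86, 91], [62, 70, 77], [66, 71, 79], [68, 74, 81], [80, 88, 93], [90, 98, 101]], [[101, 109, 113], [89, 98, 102], [74, 83, 88], [53, 60, 67], [49, 60, 68], [67, 75, 82], [85, 95, 99]], [[121, 127, 131], [103, 111, 115], [90, 100, 102], [81, 90, 94], [77, 87, 91], [78, 87, 90], [81, 92, 94]], [[131, 136, 139], [131, 137, 140], [121, 127, 131], [101, 108, 112], [93, 101, 105], [106, 112, 115], [108, 114, 117]]]
```

The window hides the nozzle from the scene camera. I'll feel instead, since a nozzle on the floor puts the plate at 39 mm, which should give firm contact at TCP z ≈ 0.115 to 0.117.

```bash
python3 -m crank '[{"dx":0,"dy":0,"dz":-0.0004,"twist":0,"grip":-1},{"dx":0,"dy":0,"dz":-0.0008,"twist":0,"grip":-1},{"dx":0,"dy":0,"dz":-0.0012,"twist":0,"grip":-1},{"dx":0,"dy":0,"dz":-0.0015,"twist":0,"grip":-1},{"dx":0,"dy":0,"dz":-0.0015,"twist":0,"grip":-1}]' |head -5
```

```text
t: 20.45
eef_pos: [0.5007, -0.158, 0.1172]
ee_rot: [-3.141, 0.0, -2.409]
force: [-2.2, 0.6, 5.9]
width: 0.0238
```

```bash
python3 -m crank '[{"dx":0,"dy":0,"dz":-0.0003,"twist":0,"grip":-1},{"dx":0,"dy":0,"dz":-0.0006,"twist":0,"grip":-1},{"dx":0,"dy":0,"dz":-0.001,"twist":0,"grip":-1},{"dx":0,"dy":0,"dz":-0.001,"twist":0,"grip":-1},{"dx":0,"dy":0,"dz":-0.001,"twist":0,"grip":-1}]' |head -5
```

```text
t: 20.87
eef_pos: [0.5011, -0.158, 0.117]
ee_rot: [-3.14, 0.001, -2.409]
force: [-2.9, 2.8, 11.4]
width: 0.0239
```

```bash
python3 -m crank '[{"dx":0,"dy":0,"dz":-0.0003,"twist":0,"grip":-1},{"dx":0,"dy":0,"dz":-0.0006,"twist":0,"grip":-1},{"dx":0,"dy":0,"dz":-0.001,"twist":0,"grip":-1},{"dx":0,"dy":0,"dz":-0.001,"twist":0,"grip":-1},{"dx":0,"dy":0,"dz":-0.001,"twist":0,"grip":-1}]' |head -5
```

```text
t: 21.28
eef_pos: [0.5017, -0.158, 0.1169]
ee_rot: [-3.139, 0.002, -2.408]
force: [-4.0, 3.3, 17.8]
width: 0.024
```

Firm contact at TCP z 0.117 (tip at 39 mm) is exactly where the plate lies with the nozzle on the floor. Now I retract and return to the stand.

```bash
python3 -m crank '[{"dx":0,"dy":0,"dz":0.005,"twist":0,"grip":-1},{"dx":0,"dy":0,"dz":0.025,"twist":0,"grip":-1},{"dx":0,"dy":0,"dz":0.055,"twist":0,"grip":-1},{"dx":0,"dy":0,"dz":0.09,"twist":0,"grip":-1},{"dx":0,"dy":0,"dz":0.125,"twist":0,"grip":-1}]' | head -5
python3 -m crank '[{"dx":0.009,"dy":0.03,"dz":0.01,"twist":0,"grip":-1},{"dx":0.018,"dy":0.065,"dz":0.01,"twist":0,"grip":-1},{"dx":0.027,"dy":0.1,"dz":0.01,"twist":0,"grip":-1},{"dx":0.036,"dy":0.135,"dz":0.01,"twist":0,"grip":-1},{"dx":0.045,"dy":0.165,"dz":0.01,"twist":0,"grip":-1}]' |head -2
python3 -m crank '[{"dx":0.009,"dy":0.035,"dz":0,"twist":0,"grip":-1},{"dx":0.018,"dy":0.07,"dz":0,"twist":0,"grip":-1},{"dx":0.027,"dy":0.105,"dz":0,"twist":0,"grip":-1},{"dx":0.044,"dy":0.155,"dz":0,"twist":0,"grip":-1},{"dx":0.044,"dy":0.155,"dz":0,"twist":0,"grip":-1}]' |head -2
python3 -m crank '[{"dx":0,"dy":0,"dz":-0.02,"twist":0,"grip":-1},{"dx":0,"dy":0,"dz":-0.045,"twist":0,"grip":-1},{"dx":0,"dy":0,"dz":-0.07,"twist":0,"grip":-1},{"dx":0,"dy":0,"dz":-0.07,"twist":0,"grip":-1},{"dx":0,"dy":0,"dz":-0.07,"twist":0,"grip":-1}]' |head -5; python3 f.py
```

```text
t: 21.7
eef_pos: [0.4998, -0.1579, 0.2405]
ee_rot: [3.141, -0.001, -2.409]
force: [0.6, 0.0, -1.3]
width: 0.024
t: 22.12
eef_pos: [0.5455, 0.009, 0.2496]
t: 22.53
eef_pos: [0.5907, 0.1667, 0.2486]
t: 22.95
eef_pos: [0.5888, 0.1615, 0.1785]
ee_rot: [3.141, -0.004, -2.409]
force: [1.4, -0.6, -1.6]
width: 0.0239
[ 0.64  -0.118 -1.299  0.061 -0.039 -0.028] [0.59045008 0.16221778 0.18116177]
```

```bash
python3 -m crank '[{"dx":0,"dy":0,"dz":-0.007,"twist":0,"grip":-1},{"dx":0,"dy":0,"dz":-0.014,"twist":0,"grip":-1},{"dx":0,"dy":0,"dz":-0.021,"twist":0,"grip":-1},{"dx":0,"dy":0,"dz":-0.026,"twist":0,"grip":-1},{"dx":0,"dy":0,"dz":-0.03,"twist":0,"grip":-1}]' | head -5
```

```text
t: 23.52
eef_pos: [0.5892, 0.1618, 0.1486]
ee_rot: [3.141, -0.001, -2.409]
force: [0.3, -0.6, -2.1]
width: 0.024
```

```bash
python3 -m crank '[{"dx":0,"dy":0,"dz":-0.012,"twist":0,"grip":-1},{"dx":0,"dy":0,"dz":-0.024,"twist":0,"grip":-1},{"dx":0,"dy":0,"dz":-0.036,"twist":0,"grip":-1},{"dx":0,"dy":0,"dz":-0.046,"twist":0,"grip":-1},{"dx":0,"dy":0,"dz":-0.052,"twist":0,"grip":-1}]' | head -5; python3 f.py
```

```text
t: 23.93
eef_pos: [0.589, 0.1618, 0.096]
ee_rot: [3.141, -0.002, -2.409]
force: [-0.5, -0.2, -1.4]
width: 0.0235
[-0.156 -0.558 -2.398  0.008  0.074 -0.019] [0.58889012 0.16166308 0.09626959]
```

```bash
python3 -m crank '[{"dx":0,"dy":0,"dz":-0.002,"twist":0,"grip":-1},{"dx":0,"dy":0,"dz":-0.004,"twist":0,"grip":-1},{"dx":0,"dy":0,"dz":-0.006,"twist":0,"grip":-1},{"dx":0,"dy":0,"dz":-0.007,"twist":0,"grip":-1},{"dx":0,"dy":0,"dz":-0.007,"twist":0,"grip":-1}]' | head -5;python3 f.py
```

```text
t: 24.5
eef_pos: [0.5894, 0.162, 0.0904]
ee_rot: [3.142, -0.0, -2.409]
force: [-0.3, 0.1, -2.7]
width: 0.024
[-0.126 -0.138 -2.093  0.022  0.055 -0.007] [0.5895299  0.1620403  0.09066214]
```

Still hanging about 2 mm up, so I'll lower it onto the stand, then open and rise.

```bash
python3 -m crank '[{"dx":0,"dy":0,"dz":-0.0008,"twist":0,"grip":-1},{"dx":0,"dy":0,"dz":-0.0016,"twist":0,"grip":-1},{"dx":0,"dy":0,"dz":-0.002,"twist":0,"grip":-1},{"dx":0,"dy":0,"dz":-0.002,"twist":0,"grip":-1},{"dx":0,"dy":0,"dz":-0.002,"twist":0,"grip":-1}]' | head -5
python3 -m crank '[{"dx":0,"dy":0,"dz":0,"twist":0,"grip":-0.3},{"dx":0,"dy":0,"dz":0,"twist":0,"grip":0},{"dx":0,"dy":0,"dz":0,"twist":0,"grip":0.2},{"dx":0,"dy":0,"dz":0,"twist":0,"grip":0.2},{"dx":0,"dy":0,"dz":0,"twist":0,"grip":0.2}]'
python3 -m crank '[{"dx":0,"dy":0,"dz":0,"twist":0,"grip":0.2},{"dx":0,"dy":0,"dz":0,"twist":0,"grip":0.2},{"dx":0,"dy":0,"dz":0.01,"twist":0,"grip":0.2},{"dx":0,"dy":0,"dz":0.03,"twist":0,"grip":0.2},{"dx":0,"dy":0,"dz":0.06,"twist":0,"grip":0.2}]'
```

```text
t: 25.07
eef_pos: [0.5895, 0.162, 0.0885]
ee_rot: [3.142, -0.0, -2.409]
force: [0.2, 0.1, -1.7]
width: 0.0237
t: 25.48
eef_pos: [0.5896, 0.1621, 0.0887]
ee_rot: [-3.141, 0.0, -2.409]
force: [-0.4, 0.1, -0.7]
width: 0.0501
gripper_force: 0.0
t: 25.9
eef_pos: [0.588, 0.1613, 0.1474]
ee_rot: [3.14, -0.005, -2.41]
force: [0.3, 1.2, 0.2]
width: 0.0524
gripper_force: 0.0
```

```bash
python3 -m crank '[{"dx":0,"dy":0,"dz":0.03,"twist":0,"grip":0.2},{"dx":0,"dy":0,"dz":0.07,"twist":0,"grip":0.2},{"dx":0,"dy":0,"dz":0.1,"twist":0,"grip":0.2},{"dx":0,"dy":0,"dz":0.1,"twist":0,"grip":0.2},{"dx":0,"dy":0,"dz":0.1,"twist":0,"grip":0.2}]'
python3 -m crank '[{"dx":-0.02,"dy":-0.035,"dz":0,"twist":0,"grip":0.2},{"dx":-0.04,"dy":-0.07,"dz":0,"twist":0,"grip":0.2},{"dx":-0.06,"dy":-0.1,"dz":0,"twist":0,"grip":0.2},{"dx":-0.07,"dy":-0.12,"dz":0,"twist":0,"grip":0.2},{"dx":-0.07,"dy":-0.12,"dz":0,"twist":0,"grip":0.2}]' | head -5
python3 - <<'E'
from h import *
b=snap('scene','s7');t=snap('wrist','w7')
B=cv2.resize(b[250:350,330:430],(400,400),interpolation=cv2.INTER_CUBIC);A=cv2.resize(b[150:250,260:360],(400,400),interpolation=cv2.INTER_CUBIC)
cv2.imwrite('pics/c7.png',np.hstack([A,B])[:,:,::-1])
E
```

```text
t: 26.32
eef_pos: [0.5904, 0.1625, 0.2519]
ee_rot: [-3.141, 0.005, -2.409]
force: [0.6, -0.6, -0.9]
width: 0.0527
gripper_force: 0.0
t: 26.73
eef_pos: [0.5166, 0.0389, 0.2484]
ee_rot: [3.141, -0.001, -2.411]
force: [0.2, -1.0, 0.2]
width: 0.0528
```

View pics/c7.png

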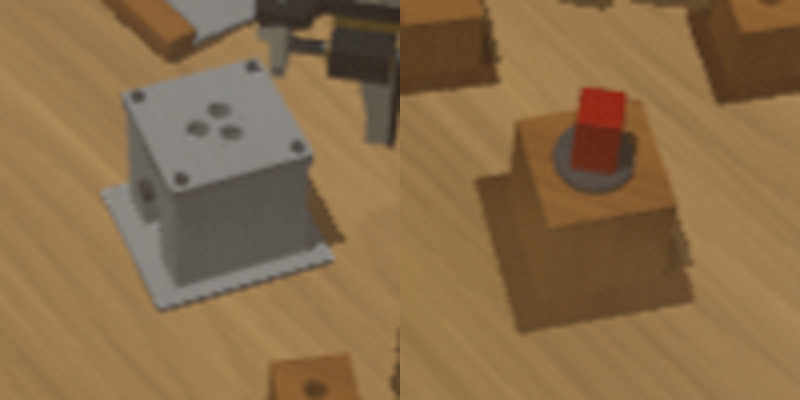

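The punch stands upright in its stand with its collar down (crop 595,160). The head's holes are now all dark, so the nozzle is no longer just under the cover, and the gripper is clear. I'm handing in.

```bash
python3 -c "
from station import arm
print(arm.job_done(), arm.get_state()['t'])"
```

```text
the job is handed in; nothing more can be done
the job is handed in; nothing more can be done
```

I pushed the nozzle out through hole 2, felt its plate at floor height (39 mm), stood the punch back upright in its stand, and handed the job in about 27 s into the 51 s allowed; no verdict came back.

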